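# Lever the calibration plate out of its latched nest and hold it level

### The arm

A 7-joint arm with a two-finger parallel gripper is mounted at the origin on a cart in front of the work surface, level with it; the furniture and walls round the work are solid. World frame = base frame: x ahead of the robot, y to its left, z up, the work surface at z = 0. Lengths are in m, angles in degrees, forces in N, time in s.
With the tool pointing down it reaches from about 0.35 to 0.775 m from the base axis. Payload 3.1 kg.
Tool frame: the origin (TCP) lies on the centre line of the jaws, within the pads' length; the fingertips stand 17 mm ahead of it and the grasp point (between the pads) lies 2 mm behind it (robot.tip_reach is the distance from the TCP to the fingertips, in m); z points along the fingers, y is the direction in which the jaws open and shut (so a half turn about z gives the same grasp; the last joint's range is limited). The gripper opens to 85 mm and grips with 20 to 120 N. Pads are 22 mm wide; open, the fingers measure 114 mm over their backs; the gripper's body (76 mm by 85 mm) begins 54 mm behind the grasp point. The pads swing forward as they close: fully open they stand 13 mm farther back than shut.
Start: joints at [69.918, 17.813, 0.802, 86.603, -0.252, 75.585, -1.558], TCP at [0.167, -0.524, 0.248] pointing down, gripper open.
Joint ranges: [-154.91, 154.91], [-16.99, 109.72], [-72.82, 74.43], [7.12, 147.25], [-82.49, 262.49], [11.32, 116.49], [-174.64, 174.64]. Speed limits (degrees/s): [159.86, 159.86, 180, 180, 180, 180, 180].

### API

Orientations are given as [roll, pitch, yaw] about the fixed x, y, z axes, in that order (R = Rz(yaw) Ry(pitch) Rx(roll)).
In Python, from station import robot, fingers, vision, workorder, recognise gives the robot as it stands. Calls block until the motion is done:
- robot.move_to(position, orientation): joint-space move of the TCP to a pose.
- robot.line_to(position, orientation=None, velocity=0.15, f_stop=None): straight line of the TCP; orientation=None keeps the orientation; velocity is the mean speed in m/s. With f_stop (N) it stops when the force on the tool has changed by that much, and returns True; else False.
- robot.move_j(angles): joint-space move.
- fingers.gripper_to(opening, force=None): opening from 0.0 (shut) to 1.0 (fully open); force is the grip in N (None keeps the last); returns when the fingers have stopped.
- robot.pause(seconds).
- robot.inverse_kinematics(position, orientation): joint angles nearest the present ones, or None.
- vision.grab_frame(name): name is "side" or "top"; returns the picture (400x640x3 uint8, red, green, blue); there is no depth.
- vision.calibration(name): a dict with "mtx" (3x3 intrinsics, pixels), "extrinsics" (4x4, takes a point from world to camera coordinates). Camera axes: x right, y up, looking along -z (the intrinsics and any distortion apply to the point x, -y, -z); pixel columns grow to the right and rows downward; lengths in m; the calibration is good to about 2 mm. A picture is of the moment at which its call begins. calibration takes no time and is no camera call.
A pose or a line that the arm cannot do raises robot.PlanningError and nothing moves.
- workorder.close_job(): hands the job in, once; it reports no verdict.
Trained networks look in the newest picture that a camera, given by its name, has taken for a name from the list of things; names that differ only in an ending like _2 or _b are one class to them, and where a whole thing is asked for, a point or a joint stands for the part that bears it (a point fixed in the world has none). Each returns a list of dicts, best first, with "p" (0 to 1); they miss things now and then, are a little off and sometimes report something else, mostly with a low value. They report only what shows in the picture. A call takes as long as a camera call.
- recognise(label, camera): "rect" ([centre column, centre row, width, height] in pixels, round what is visible of it).
Readings, each from a call of its own:
- robot.current_time_s(): time.
- robot.current_joint_positions(): joint angles.
- robot.current_dq(): joint speeds.
- robot.current_joint_torque(): joint torques, N m.
- robot.current_tool_pos(): TCP position.
- robot.current_eef_rot(): TCP orientation.
- robot.current_contact_force(): force on the tool from outside, world axes, zero at the start.
- robot.current_torque(): the same for the moment, N m.
- robot.current_finger_gap(): opening from 0.0 (shut) to 1.0 (fully open).
Only numpy, scipy, OpenCV 4.12 (cv2) and the standard library are available. Lean on these libraries where they do the work, as an engineer would, in place of code of your own. Each camera call takes 0.05 s, during which the arm holds its last target. There are 200 camera calls.

### The job

The steel calibration plate is snapped into its dark aluminium nest, flush with the walls and too snug to grip. With the screwdriver, blade pushed down through the pry slot and under the plate's near end, lever that end up until it snaps past the two spring latches and stands on them, then lay the screwdriver back down on the bench. Take the raised plate by its long edges, lift it straight out and finish still holding it steady, level and face up, well clear above the nest (at least 10 cm above its walls), leaving the other things where they stand.

Things in the scene. Friction and masses are not known exactly. Their poses are not given: they have to be found in the camera images.
- nest: Transport nest: block of dark anodised aluminium fixed to the bench, 112 x 68 mm, walls 42 mm high and 8 mm thick. Origin: on the bench under the middle of its pocket; z up, x along the pocket; the front (-x, with the pry slot) faces roughly to the robot. Front wall x = -62 to -38 mm, its middle cut by the pry slot, y = -9 to 9 mm, open at the top; beside the slot two latch housings, y = 10 to 26 mm either side, 50 mm high.
- pocket_floor (a point): Centre of the pocket's floor: nest frame 0, 0, 34 mm. The pocket is 76.5 x 51.5 mm and holds the plate with 0.75 mm play all round, its top flush with the side and back walls.
- pry_sill (a point): Fulcrum: middle of the top of the 5 mm steel pin across the front of the pry slot; nest frame -59, 0, 36.7 mm. The plate's near bottom edge is 21.5 mm behind it (+x), 2.7 mm lower. The 6 mm shaft laid over the pin passes under the plate when it slopes down to the plate by 30 to 35 degrees; levered over the pin until it slopes up to the plate by about 5 to 10 degrees, it has the plate past the latches.
- pry_pit (a point): Floor of the pry slot behind the sill, straight below the plate's near end: nest frame -38, 0, 18 mm. The pit is 18 mm wide, x = -56 to -14 mm, so it runs on 24 mm under the plate.
- latch_line (a point): Midway between the noses of two steel spring bolts, at nest y = +18 and -18 mm (8 mm wide, bevelled above and below, 5 mm high); nest frame -35.5, 0, 44.7 mm. They reach 2 mm over the plate's near end; 7 N up at that end pushes them back. Once the plate's underside there is about 13 mm off the floor they snap out under it and carry it: near end about 12 mm up, far end on the floor, slope about 9 degrees.
- calib_plate: Calibration plate, steel, 75 x 50 x 8 mm, dark ruled lines on its face (up), 0.12 kg. Origin: centre of its underside; x along its 75 mm, z out of its face; it lies in the pocket with the nest's axes. With its near end on the latches its 50 mm width can be gripped about 15 mm from that end, where its edges stand above the side walls.
- plate_near_end (a point): Middle of the bottom edge of the plate's end (50 mm long) at the pry slot: plate frame -37.5, 0, 0 mm.
- screwdriver: Screwdriver with a red handle lying on the bench, 182 mm long, 0.075 kg. Its axis runs along its y, 13.5 mm above its origin (z up). Handle: 27 mm thick, y = -1 to +91 mm. Steel shaft: 6 mm diameter, y = -86 to -1 mm, flat tip at the -y end, which points away from the robot. Balances at about y = +40 mm.
- blade_tip (a point): Working end of the screwdriver's shaft, on its axis: screwdriver frame 0, -86, 13.5 mm.
- handle_end (a point): Butt end of the screwdriver's handle, on its axis: screwdriver frame 0, 88, 13.5 mm.
- lens_cap: Black lens cap, 45 mm across, 12 mm high, beside the nest; leave it. Origin: centre of its underside.
- spare_lens: Black spare objective standing upright behind the nest, 35 mm diameter, 50 mm high; leave it. Origin: centre of its underside.
- vial_blue: Glass vial with a blue cap, 22 mm diameter, 50 mm high, beyond the screwdriver; leave it. Origin: centre of its underside.

How it is judged:
By the outcome, as a careful person would: the job done as asked, in the order asked, and still so for the second after the job is handed in, while the arm keeps its last pose, push and grip.
It also fails if it takes over 66 s, if anything falls off the work surface, if the arm or the gripper's body presses on something with over 40 N, if the wrist force passes 120 N, or if a joint passes its speed limit or range.

## Working session

There is one attempt and no reset: what is moved stays moved. The work goes in short steps, each a Python script; the robot and the scene stay as the last script left them, time stands still between calls to the robot, and variables do not carry over. Pictures are saved under pics/ and viewed, about 8 in all and at most 12, crops included, and the job is handed in when it is done.

```bash
ls; mkdir -p pics; python3 - <<'E'
from station import robot, fingers, vision, workorder, recognise
import cv2,numpy as np
for c in("side","top"):
    im=vision.grab_frame(c); cv2.imwrite(f"pics/{c}0.png",im[:,:,::-1])
    k=vision.calibration(c); print(c,np.round(k["mtx"],1).tolist(),np.round(k["extrinsics"],4).tolist(),[x for x in k if x not in("mtx","extrinsics")])
    for n in("nest","calib_plate","screwdriver","blade_tip","handle_end","pry_sill","latch_line","lens_cap","spare_lens","vial_blue"):
        print(n,[(np.round(d["rect"],1).tolist(),round(d["p"],2)) for d in recognise(n,c)[:2]])
print(robot.current_time_s(),robot.current_tool_pos(),robot.current_eef_rot(),robot.tip_reach)
E
```

```text
pics
side [[379.0, 0.0, 327.7], [0.0, 379.0, 199.1], [0.0, 0.0, 1.0]] [[-0.9324, -0.3613, 0.0102, 0.4018], [0.2267, -0.5626, 0.795, -0.2608], [-0.2816, 0.7436, 0.6065, -0.5839], [0.0, 0.0, 0.0, 1.0]] []
nest [([353.7, 174.1, 46.4, 39.4], 0.6)]
calib_plate [([349.2, 167.3, 30.9, 16.7], 0.73), ([321.2, 257.1, 76.7, 43.4], 0.62)]
screwdriver [([317.8, 258.4, 74.7, 44.2], 0.79), ([350.1, 169.6, 28.7, 18.8], 0.37)]
blade_tip [([318.9, 257.7, 75.6, 41.0], 0.81)]
handle_end [([320.4, 256.4, 80.8, 44.1], 0.68), ([353.8, 175.5, 45.2, 38.8], 0.35)]
pry_sill [([352.0, 175.2, 46.7, 40.4], 0.71), ([348.7, 167.8, 27.0, 15.6], 0.21)]
latch_line [([353.5, 173.7, 44.8, 36.0], 0.67)]
lens_cap [([344.9, 211.2, 20.7, 16.6], 0.69)]
spare_lens [([314.2, 160.2, 10.4, 22.6], 0.78), ([352.1, 175.2, 47.8, 39.3], 0.21)]
vial_blue [([228.9, 259.4, 17.3, 23.0], 0.58)]
top [[450.0, 0.0, 326.4], [0.0, 450.0, 202.0], [0.0, 0.0, 1.0]] [[-0.0519, -0.9986, -0.0041, -0.1776], [0.9752, -0.0516, 0.215, -0.5408], [-0.2149, 0.0072, 0.9766, -0.9981], [0.0, 0.0, 0.0, 1.0]] []
nest [([386.6, 214.8, 55.0, 53.7], 0.96)]
calib_plate [([389.6, 211.5, 33.9, 38.4], 0.77), ([332.5, 229.6, 21.3, 20.8], 0.61)]
screwdriver [([264.8, 234.8, 18.1, 61.1], 0.58), ([332.7, 230.3, 18.4, 21.0], 0.37)]
blade_tip [([265.3, 233.1, 22.6, 72.5], 0.72)]
handle_end [([265.3, 231.9, 22.4, 70.6], 0.8), ([386.8, 214.7, 50.3, 53.7], 0.7)]
pry_sill [([388.9, 216.4, 46.6, 56.8], 0.76)]
latch_line [([385.6, 215.3, 50.5, 51.2], 0.81)]
lens_cap [([331.0, 230.3, 15.6, 20.6], 0.8)]
spare_lens [([394.5, 167.9, 14.3, 16.8], 0.78)]
vial_blue [([232.6, 174.2, 11.4, 6.7], 0.62)]
1.1 [ 0.16720932 -0.52397831  0.24829781] [-1.79999617e+02 -2.38819813e-04  1.76974958e+01] 0.017
```

```bash
python3 - <<'E'
import cv2,numpy as np
t=cv2.imread("pics/top0.png"); s=cv2.imread("pics/side0.png")
a=cv2.resize(t[140:280,220:430],None,fx=3.8,fy=3.8,interpolation=cv2.INTER_CUBIC)
b=cv2.resize(s[130:300,210:400],None,fx=3.5,fy=3.5,interpolation=cv2.INTER_CUBIC)
cv2.imwrite("pics/a.png",a);cv2.imwrite("pics/b.png",b)
E
```

```text
(no output)
```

View pics/a.png

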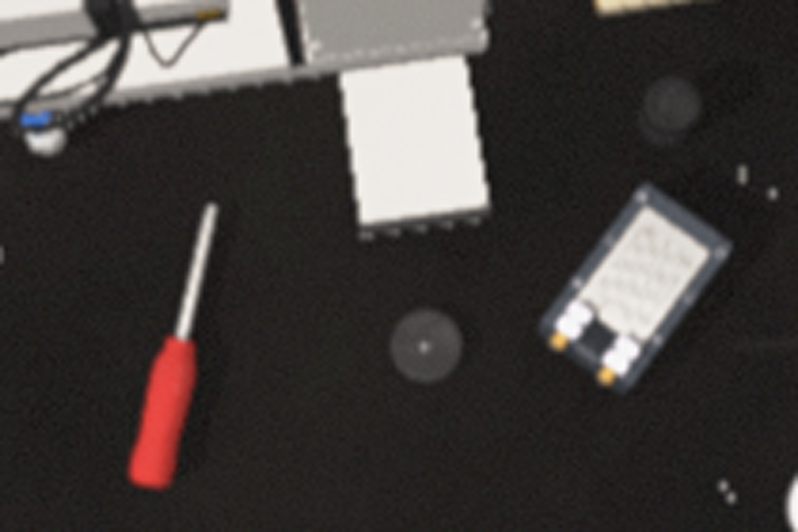

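View pics/b.png

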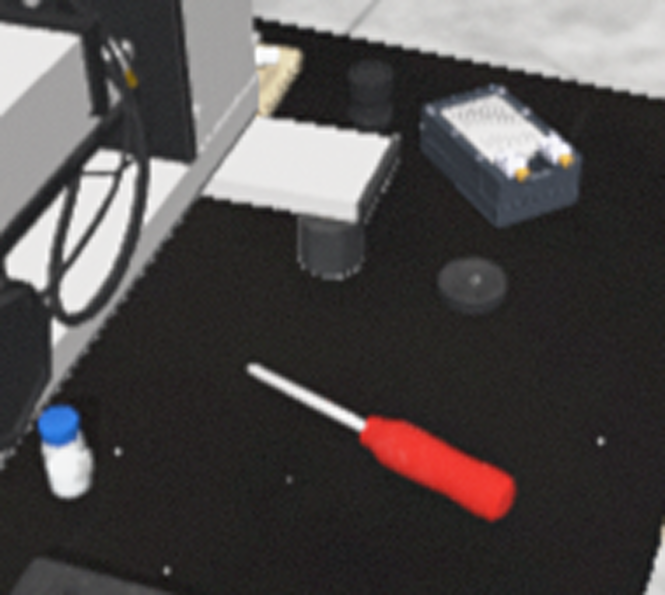

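Top crop: the screwdriver runs from its tip at (211,207) to its butt at (150,485). The nest's far corners are at (648,185) and (731,243), with the slot facing lower-left. The side crop agrees. Next I'll fit the poses and check reach.

```bash
cat > h.py <<'E'
from station import robot, fingers, vision, workorder, recognise
import numpy as np, cv2
from scipy.optimize import least_squares
from scipy.spatial.transform import Rotation as Ro
def proj(c,P):
    k=vision.calibration(c); P=np.atleast_2d(P); q=P@k["extrinsics"][:3,:3].T+k["extrinsics"][:3,3]
    q=q*[1,-1,-1]; q=q@np.array(k["mtx"]).T; return q[:,:2]/q[:,2:]
def T(p,L): # planar pose
    c,s=np.cos(p[2]),np.sin(p[2]); L=np.atleast_2d(L)
    return np.c_[p[0]+c*L[:,0]-s*L[:,1],p[1]+s*L[:,0]+c*L[:,1],L[:,2]]
def fit(obs,p0):
    f=lambda p:np.concatenate([(proj(c,T(p,np.array(L)/1e3))-uv).ravel() for c,L,uv in obs])
    r=least_squares(f,p0,loss="soft_l1"); return r.x,np.round(r.fun if 0 else f(r.x).reshape(-1,2),1)
def rpy(R): return Ro.from_matrix(R).as_euler("xyz",degrees=True)
def toolR(yaw,th): # shaft heading yaw (rad), sloping down by th deg; tool x along the shaft to the tip
    t=np.radians(th); h=np.array([np.cos(yaw),np.sin(yaw),0]); up=np.array([0,0,1.])
    d=h*np.cos(t)-up*np.sin(t); n=h*np.sin(t)+up*np.cos(t)
    return np.c_[d,np.cross(-n,d),-n],d,n
E
cat > fit1.py <<'E'
from h import *
A=lambda *q:(np.array(q)+.5)/3.8-.5+[220,140]
B=lambda *q:(np.array(q)+.5)/3.5-.5+[210,130]
sd,r=fit([("top",[[0,-86,13.5],[0,90,13.5],[0,-1,13.5]],A((211,207),(151,482),(182,338))),
 ("side",[[0,-86,13.5],[0,90,13.5],[0,-1,13.5]],B((250,368),(497,503),(366,426)))],[.5,.1,0.+np.pi])
print("sd",sd,np.degrees(sd[2]),r.tolist())
best=None
c=[[50,34,42],[50,-34,42]]
ne,r=fit([("top",[[46,34,42],[46,-34,42],[37.5,25,42],[37.5,-25,42]],A((648,185),(731,243),(648,205),(710,255))),
 ("top",[[-62,34,42],[-62,-34,42]],A((541,326),(625,388))),
 ("side",[[-62,34,42],[-62,-34,42],[46,34,42],[46,-34,42],[-62,34,0],[-62,-34,0]],B((498,185),(577,155),(424,105),(492,88),(503,224),(577,197)))],[.6,-.2,-.6])
print("nest",ne,np.degrees(ne[2]),r.tolist())
E
python3 fit1.py
```

```text
sd [ 0.48294511 -0.06027078  1.32083292] 75.6781517030683 [[0.2, 0.3], [-0.4, -1.4], [0.0, -0.6], [0.6, 0.4], [0.7, -0.7], [-0.3, 0.9]]
nest [ 0.50342694 -0.3531057  -0.70520784] -40.40543294826975 [[-1.4, -0.2], [-0.1, 1.4], [-0.4, -0.5], [0.3, -1.3], [-0.0, -2.0], [1.3, -0.9], [0.8, -1.2], [1.9, 0.1], [0.2, 0.6], [3.2, -0.7], [-1.5, 1.7], [0.4, 2.0]]
```

```bash
sed 's/\[46,/[50,/g' fit1.py > fit2.py; python3 fit2.py | tail -1; python3 - <<'E'
from h import *
q0=robot.current_joint_positions()
import sys
sd=np.array([.483,-.0603,1.3208]); ne=np.array([.5034,-.353,-.70])
ax=0.0065 # shaft axis ahead of TCP along tool z
for tag,pos,yaw,ths in (("grasp",T(sd,[0,.037,.0135])[0],sd[2]-np.pi/2,(0,10,20,-10)),("nest",None,ne[2],(33,20,10,0,-9))):
    for g in (0,15,-15):   # tool tilt relative to perpendicular
        for th in ths:
            if tag=="grasp" and th: continue
            R,d,n=toolR(yaw,th); Rt,_,_=toolR(yaw,th+g)
            if tag=="nest":
                pin=T(ne,[-.059,0,.0342])[0]; p=pin+.0055*n-(.123-.031)*d
            else: p=pos
            tcp=p-ax*Rt[:,2]
            for fl in(0,1):
                Rr=Rt.copy(); 
                if fl: Rr[:,:2]*=-1
                q=robot.inverse_kinematics(tcp.tolist(),rpy(Rr).tolist())
                print(tag,g,th,fl,np.round(tcp,3),None if q is None else np.round(q).astype(int))
E
```

```text
nest [ 0.50235416 -0.35231838 -0.70603062] -40.452574498442836 [[-0.7, -1.0], [0.6, 0.5], [-0.7, -0.1], [0.0, -0.8], [-0.3, -1.6], [0.9, -0.5], [1.1, -0.9], [2.2, 0.3], [-0.2, 0.1], [2.7, -1.2], [-1.2, 2.0], [0.7, 2.2]]
grasp 0 0 0 [ 0.447 -0.051  0.02 ] [  24   25  -24  117   15   42 -114]
grasp 0 0 1 [ 0.447 -0.051  0.02 ] [ 34  27 -37 116  24  44  58]
grasp 15 0 0 [ 0.449 -0.052  0.02 ] [  21   33  -21  103    9   60 -108]
grasp 15 0 1 [ 0.449 -0.052  0.02 ] [ 32  37 -36 103  19  63  64]
grasp -15 0 0 [ 0.446 -0.051  0.02 ] [  24   18  -26  130   31   22 -131]
grasp -15 0 1 [ 0.446 -0.051  0.02 ] [ 45  24 -51 129  51  29  31]
nest 0 33 0 [ 0.404 -0.269  0.094] [ 35  42  -1  79  -3  92 -96]
nest 0 33 1 [ 0.404 -0.269  0.094] [ 50  45 -27  78  10  93  72]
nest 0 20 0 [ 0.395 -0.262  0.077] [ 35  32  -2  93  -1  74 -97]
nest 0 20 1 [ 0.395 -0.262  0.077] [ 52  35 -27  93  11  75  72]
nest 0 10 0 [ 0.391 -0.258  0.062] [ 35  26  -3 104   0  60 -98]
nest 0 10 1 [ 0.391 -0.258  0.062] [ 52  29 -27 103  12  61  71]
nest 0 0 0 [ 0.388 -0.256  0.046] [  35   21   -4  114    2   45 -101]
ne
[... 838 characters left out ...]
6 109  14  52  69]
nest -15 33 0 [ 0.403 -0.269  0.095] [ 35  31  -2  93  -1  74 -97]
nest -15 33 1 [ 0.403 -0.269  0.095] [ 52  34 -27  92  11  76  72]
nest -15 20 0 [ 0.394 -0.261  0.077] [ 35  22  -4 107   1  56 -99]
nest -15 20 1 [ 0.394 -0.261  0.077] [ 53  25 -27 106  12  57  71]
nest -15 10 0 [ 0.389 -0.257  0.062] [  35   17   -5  117    4   41 -103]
nest -15 10 1 [ 0.389 -0.257  0.062] [ 52  19 -26 117  14  42  68]
nest -15 0 0 [ 0.387 -0.255  0.046] [  34   14   -5  128   10   24 -110]
nest -15 0 1 [ 0.387 -0.255  0.046] [ 50  15 -23 127  22  26  59]
nest -15 -9 0 [ 0.386 -0.254  0.031] [-19  20  54 138 -63  13 -40]
nest -15 -9 1 [ 0.386 -0.254  0.031] [ 46  15 -20 136  57  12  23]
```

```bash
cat >> h.py <<'E'
def pose(p,yaw,th,ax=.0065):
    """TCP pose putting the screwdriver axis point p in the jaws, shaft heading yaw, slope th"""
    R,d,n=toolR(yaw,th); R=R.copy(); R[:,:2]*=-1
    return (np.asarray(p)-ax*R[:,2]).tolist(), rpy(R).tolist()
def st(*a): print(*a,"t",round(robot.current_time_s(),2),np.round(robot.current_tool_pos(),4),np.round(robot.current_contact_force(),1),"gap",round(robot.current_finger_gap(),3))
def shots(tag):
    for c in("top","side"): cv2.imwrite(f"pics/{c}_{tag}.png",vision.grab_frame(c)[:,:,::-1])
E
python3 - <<'E'
from h import *
sd=np.array([.483,-.0603,1.3208]); yaw=sd[2]-np.pi/2
g=T(sd,[0,.037,.0135])[0]
p,o=pose(g,yaw,0)
fingers.gripper_to(0.7,60)
robot.move_to([p[0],p[1],.12],o); st()
print(robot.line_to(p,o,velocity=.12,f_stop=8)); st()
fingers.gripper_to(0.0,60); st("closed")
robot.line_to([p[0],p[1],.16],o,velocity=.15); st("up")
shots("lift")
E
python3 -c "
import cv2,numpy as np
a=cv2.imread('pics/top_lift.png');b=cv2.imread('pics/side_lift.png')
cv2.imwrite('pics/lift.png',np.vstack([cv2.resize(x,(480,300)) for x in(a,b)]))"
```

```text
t 3.52 [ 0.4474 -0.0525  0.1201] [ 0.   0.9 -0.5] gap 0.695
False
t 4.5 [ 0.4479 -0.0511  0.0206] [-0.8 -0.4  0.7] gap 0.699
closed t 4.91 [ 0.4478 -0.0513  0.0209] [-0.8 -0.9  5.6] gap 0.282
up t 5.99 [ 0.4463 -0.0512  0.1591] [ 0.9 -0.6  0. ] gap 0.283
```

View pics/lift.png

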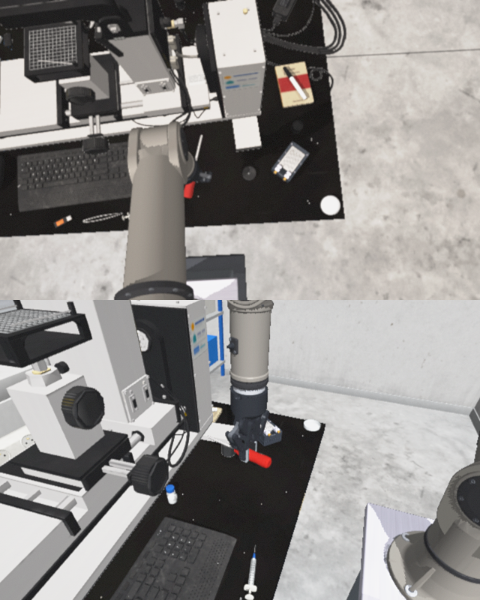

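```bash
python3 - <<'E'
from h import *
A=lambda *q:(np.array(q)+.5)/3.8-.5+[220,140]
B=lambda *q:(np.array(q)+.5)/3.5-.5+[210,130]
for a,b in(((360,225),(397,137)),((488,210),(397,137)),((360,225),(357,210))):
    f=lambda P:np.r_[proj("top",P)[0]-A(a),proj("side",P)[0]-B(b)]
    r=least_squares(f,[.55,-.15,.1]); print("stage",np.round(r.x,3),round(r.cost,1))
ne=np.array([.5024,-.3523,-.706]); yaw=ne[2]; sdyaw=1.3208-np.pi/2
p,o=pose([.375,-.06,.16],sdyaw,0)
robot.line_to(p,o,velocity=.2); st()
R,d,n=toolR(yaw,33); pin=T(ne,[-.059,0,.0342])[0]
p,o=pose(pin+.0055*n+.04*np.array([0,0,1])-.123*d-.0*d,yaw,33)
print(p,robot.inverse_kinematics(p,o))
robot.move_to(p,o); st("view")
tip=pin+.0055*n+[0,0,.04]
for c in("top","side"): print(c,"tip pred",proj(c,tip),"sill",proj(c,pin+[0,0,.0025]))
shots("pre")
t=cv2.imread("pics/top_pre.png")[160:280,300:440];s=cv2.imread("pics/side_pre.png")[120:240,280:420]
cv2.imwrite("pics/pre.png",np.hstack([cv2.resize(x,None,fx=2.85,fy=2.85,interpolation=cv2.INTER_CUBIC) for x in(t,s)]))
E
```

```text
Traceback (most recent call last):
ValueError: `f0` passed has more than 1 dimension.
```

```bash
cat > pre.py <<'E'
from h import *
A=lambda *q:(np.array(q)+.5)/3.8-.5+[220,140]
B=lambda *q:(np.array(q)+.5)/3.5-.5+[210,130]
for a,b in(((360,225),(357,215)),((488,210),(397,137))):
    f=lambda P:np.r_[proj("top",P)[0]-A(*a),proj("side",P)[0]-B(*b)]
    r=least_squares(f,[.55,-.15,.1]); print("stage",np.round(r.x,3),round(r.cost,1))
ne=np.array([.5024,-.3523,-.706]); yaw=ne[2]; sdyaw=1.3208-np.pi/2
p,o=pose([.375,-.06,.16],sdyaw,0)
robot.line_to(p,o,velocity=.2); st()
R,d,n=toolR(yaw,33); pin=T(ne,[-.059,0,.0342])[0]
p,o=pose(pin+.0055*n+.04*np.array([0,0,1])-.123*d-.0*d,yaw,33)
robot.move_to(p,o); st("view")
tip=pin+.0055*n+[0,0,.04]
for c in("top","side"): print(c,"tip pred",proj(c,tip),"sill",proj(c,pin+[0,0,.0025]))
shots("pre")
t=cv2.imread("pics/top_pre.png")[160:280,300:440];s=cv2.imread("pics/side_pre.png")[120:240,280:420]
cv2.imwrite("pics/pre.png",np.hstack([cv2.resize(x,None,fx=2.85,fy=2.85,interpolation=cv2.INTER_CUBIC) for x in(t,s)]))
E
python3 pre.py
```

```text
stage [ 0.538 -0.178  0.07 ] 0.1
stage [ 0.541 -0.256  0.08 ] 0.3
t 6.61 [ 0.375  -0.0602  0.1665] [ 0.2 -0.2 -0.6] gap 0.279
view t 7.4 [ 0.3851 -0.251   0.1499] [ 0.   0.6 -0.1] gap 0.281
top tip pred [[376.44418977 228.01764989]] sill [[373.83208567 231.83933809]]
side tip pred [[364.72600603 163.76115388]] sill [[364.19348493 179.05075132]]
```

View pics/pre.png

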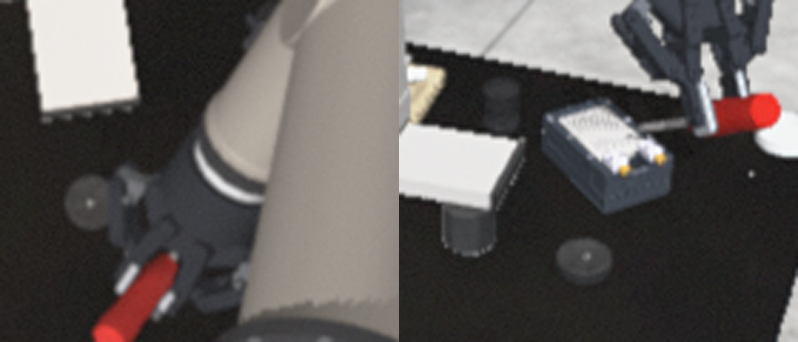

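```bash
python3 - <<'E'
from h import *
ne=np.array([.5024,-.3523,-.706]); yaw=ne[2]
R,d,n=toolR(yaw,33); pin=T(ne,[-.059,0,.0342])[0]; tip=pin+.0055*n+[0,0,.04]
def ov(src,c,x0,y0,w,h,z,P):
    im=cv2.resize(cv2.imread(src)[y0:y0+h,x0:x0+w],None,fx=z,fy=z,interpolation=cv2.INTER_CUBIC)
    for col,pts,cl in P:
        q=((proj(c,pts)-[x0,y0]+.5)*z).astype(np.int32)
        if cl is None:
            for u in q: cv2.circle(im,tuple(map(int,u)),2,col,-1)
        else: cv2.polylines(im,[q],cl,col,1)
    return im
def sq(x1,x2,y1,y2,zz): return T(ne,np.array([[x1,y1,zz],[x2,y1,zz],[x2,y2,zz],[x1,y2,zz]])/1e3)
W=[((0,255,0),sq(-62,50,-34,34,42),True),((0,255,0),sq(-62,-62.1,-34,34,0),True),((255,0,255),sq(-37.5,37.5,-25,25,42),True),
((0,255,255),sq(-62,-38,10,26,50),True),((0,255,255),sq(-62,-38,-26,-10,50),True),((0,0,255),np.array([pin+[0,0,.0025]]),None)]
a=ov("pics/side_pre.png","side",325,140,70,68,8,W+[((255,255,0),np.array([tip,tip-.085*d]),None)])
b=ov("pics/top0.png","top",355,180,68,68,8,W)[:544,:240*8]
b=cv2.resize(b,(240,240)) if 0 else b
cv2.imwrite("pics/ova.png",a); cv2.imwrite("pics/ovb.png",b)
E
```

```text
(no output)
```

View pics/ova.png

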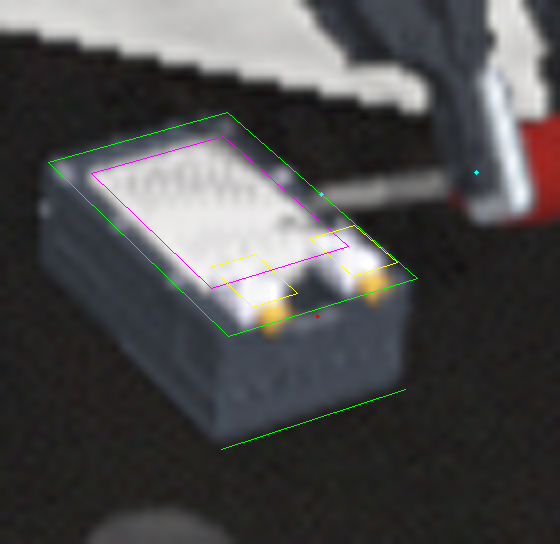

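View pics/ovb.png

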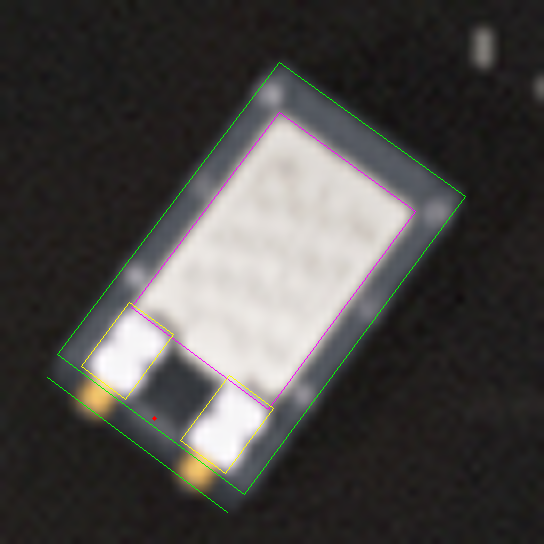

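The top overlay fits within about 1 mm. In the side view the tip sits within 1 px of where I predicted. Next I'll drop the tip into the slot behind the pin, find the pin by touch, then slide under.

```bash
cat >> h.py <<'E'
ne=np.array([.5024,-.3523,-.706]); NY=ne[2]
PIN=T(ne,[-.059,0,.0342])[0]
def lev(L,th,lift=0.,grip=.123):
    R,d,n=toolR(NY,th); return pose(PIN+(.0055+lift)*n-(grip-L)*d,NY,th)
E
python3 - <<'E'
from h import *
p,o=lev(.015,33,.020); robot.line_to(p,o,velocity=.1)
p,o=lev(.015,33,.006); robot.line_to(p,o,velocity=.06); st("above")
p1,o=lev(.015,33,-.004)
e=np.array(p1)-np.array(p)
print(robot.line_to([p[0],p[1],p[2]-.012],o,velocity=.015,f_stop=4)); st("touch")
q,_=lev(.015,33,0); print("expected z",q[2])
shots("touch")
im=cv2.imread("pics/side_touch.png")[140:208,325:395]; cv2.imwrite("pics/touch.png",cv2.resize(im,None,fx=6,fy=6,interpolation=cv2.INTER_CUBIC))
E
```

```text
above t 8.43 [ 0.3954 -0.2614  0.108 ] [-0.  -1.5 -0.5] gap 0.279
True
touch t 9.05 [ 0.3964 -0.2618  0.0988] [ 0.8 -0.9  2.7] gap 0.284
expected z 0.10308506259696801
```

View pics/touch.png

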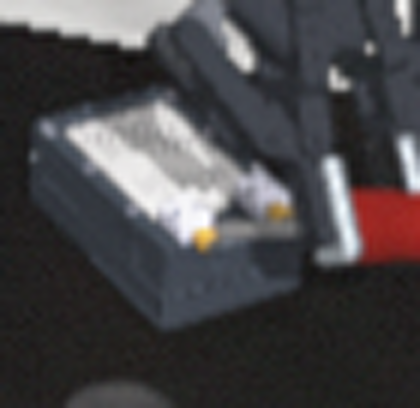

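```bash
python3 - <<'E'
from h import *
R,_,_=toolR(NY,33); tcp=np.array(robot.current_tool_pos()); print(robot.current_eef_rot(),rpy(R*[-1,-1,1]))
c=np.cos(NY);s=np.sin(NY)
for ax in(.0065,.010):
  for th in(33,30,27):
    _,d,n=toolR(NY,th); g=tcp+ax*R[:,2]
    pts=np.array([g+k*d for k in(.123,.100,.06)])
    loc=(pts-[ne[0],ne[1],0])@np.array([[c,-s,0],[s,c,0],[0,0,1]])
    print(ax,th,((proj("side",pts)-[325,140]+.5)*6).round().tolist(),"local tip",loc[0].round(4), "dist to pin",round((g-PIN)@n*1e3,2))
E
python3 - <<'E'
import cv2
im=cv2.imread("pics/side_touch.png")[150:195,345:395]; cv2.imwrite("pics/touch2.png",cv2.resize(im,None,fx=12,fy=12,interpolation=cv2.INTER_CUBIC))
E
```

```text
[179.97646846 -32.9495581  139.55119526] [-180.          -33.          139.54917966]
0.0065 33 [[211.0, 235.0], [238.0, 233.0], [289.0, 230.0]] local tip [-0.0397  0.0001  0.0264] dist to pin 3.97
0.0065 30 [[207.0, 220.0], [235.0, 220.0], [287.0, 222.0]] local tip [-0.0363  0.0001  0.0319] dist to pin 9.33
0.0065 27 [[204.0, 205.0], [233.0, 208.0], [285.0, 214.0]] local tip [-0.0333  0.0001  0.0376] dist to pin 14.67
0.01 33 [[213.0, 243.0], [240.0, 241.0], [291.0, 238.0]] local tip [-0.0416  0.0001  0.0235] dist to pin 0.47
0.01 30 [[209.0, 228.0], [237.0, 229.0], [289.0, 230.0]] local tip [-0.0383  0.0001  0.029 ] dist to pin 5.84
0.01 27 [[206.0, 213.0], [235.0, 216.0], [288.0, 223.0]] local tip [-0.0352  0.0001  0.0346] dist to pin 11.19
```

View pics/touch2.png

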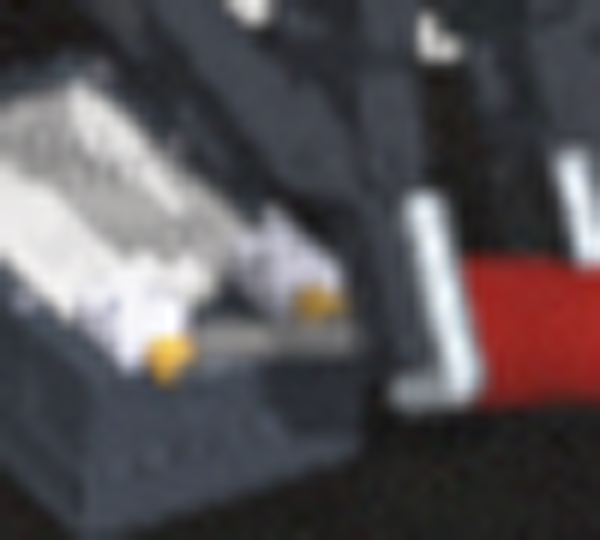

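```bash
cat >> h.py <<'E'
OFF=1.5; AX=.0076
def lev(L,th,lift=0.,grip=.123):
    _,d,n=toolR(NY,th); R,_,_=toolR(NY,th+OFF); R=R*[-1,-1,1]
    return (PIN+(.0055+lift)*n-(grip-L)*d-AX*R[:,2]).tolist(), rpy(R).tolist()
E
python3 - <<'E'
from h import *
p,o=lev(.016,33,.0007); robot.line_to(p,o,velocity=.03); st("rot")
for L in (.021,.026,.031):
    p,o=lev(L,33,.0007); s=robot.line_to(p,o,velocity=.03,f_stop=7); st(L,s)
    if s: break
E
```

```text
rot t 9.48 [ 0.3952 -0.261   0.1037] [ 0.5 -1.5  1.2] gap 0.278
0.021 False t 9.8 [ 0.3986 -0.2637  0.1009] [ 1.4 -0.4  2.4] gap 0.282
0.026 False t 10.12 [ 0.4019 -0.2665  0.0981] [ 1.8 -0.2  0.9] gap 0.279
0.031 False t 10.43 [ 0.405  -0.2693  0.0954] [ 2.3 -1.7  0.8] gap 0.284
```

```bash
python3 - <<'E'
from h import *
for th in (26,20,15,10,6,3,0,-3,-6):
    p,o=lev(.031,th,0); s=robot.line_to(p,o,velocity=.05,f_stop=35); st(th,s)
    if s: break
shots("lev")
a=cv2.imread("pics/side_lev.png")[140:208,325:425]; cv2.imwrite("pics/lev.png",cv2.resize(a,None,fx=7,fy=7,interpolation=cv2.INTER_CUBIC))
E
```

```text
26 False t 10.82 [ 0.3985 -0.2636  0.087 ] [-0.3  0.6  4.8] gap 0.282
20 False t 11.17 [ 0.3947 -0.2604  0.0784] [-1.1  1.2  5.5] gap 0.279
15 False t 11.47 [ 0.3923 -0.2582  0.0709] [-0.8  1.8  5.9] gap 0.283
10 False t 11.78 [ 0.3897 -0.256   0.0632] [-2.3  1.4  5. ] gap 0.282
6 False t 12.07 [ 0.3882 -0.2549  0.0569] [-1.7  2.3  4.8] gap 0.286
3 False t 12.32 [ 0.3872 -0.2541  0.052 ] [-3.1  2.3  5.2] gap 0.282
0 False t 12.57 [ 0.3864 -0.2536  0.0471] [-2.4  1.9  5.8] gap 0.281
-3 False t 12.82 [ 0.3859 -0.2533  0.0422] [-3.6  2.2  4.8] gap 0.281
-6 False t 13.07 [ 0.3858 -0.2532  0.0374] [-3.8  3.2  5. ] gap 0.283
```

View pics/lev.png

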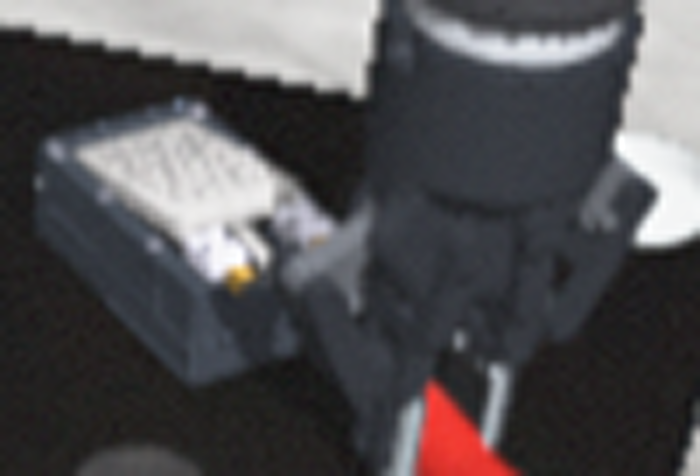

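```bash
python3 - <<'E'
from h import *
for th in (-8,-9.5):
    p,o=lev(.031,th,0); s=robot.line_to(p,o,velocity=.03,f_stop=25); st(th,s)
    if s: break
robot.pause(.2)
for th in (-7,-4,0,4,8):
    p,o=lev(.031,th,.0003); robot.line_to(p,o,velocity=.05); st(th)
shots("rel")
a=cv2.imread("pics/side_rel.png")[140:208,325:425]; cv2.imwrite("pics/rel.png",cv2.resize(a,None,fx=7,fy=7,interpolation=cv2.INTER_CUBIC))
E
```

```text
-8 False t 13.43 [ 0.3872 -0.2539  0.0346] [-0.6  2.7  2.8] gap 0.28
-9.5 False t 13.68 [ 0.3871 -0.2539  0.0321] [-0.9  2.2  3. ] gap 0.283
-7 t 14.12 [ 0.3888 -0.2554  0.037 ] [ 1.8 -1.1  2. ] gap 0.282
-4 t 14.38 [ 0.3885 -0.2552  0.0414] [ 0.4 -1.1  2. ] gap 0.28
0 t 14.66 [ 0.3884 -0.2551  0.0474] [ 0.5 -1.1  1.9] gap 0.281
4 t 14.94 [ 0.389  -0.2556  0.0536] [ 1.7 -0.2  1.5] gap 0.279
8 t 15.22 [ 0.3901 -0.2565  0.0598] [ 1.6 -1.2  2. ] gap 0.283
```

View pics/rel.png

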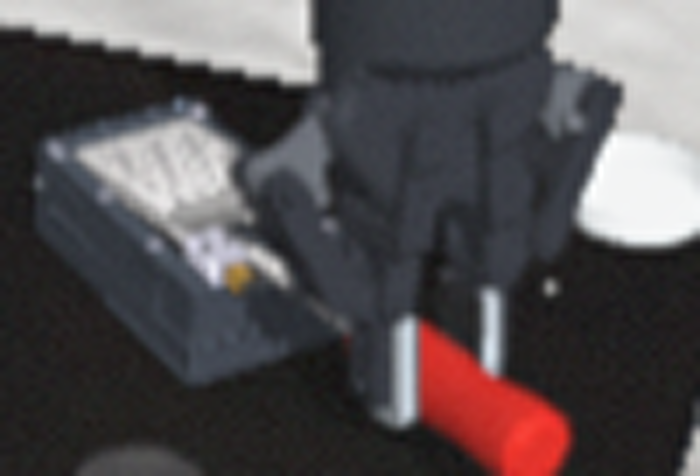

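```bash
python3 - <<'E'
from h import *
p,o=lev(.031,10,.003); robot.line_to(p,o,velocity=.05)
p,o=lev(-.008,10,.003); print(robot.line_to(p,o,velocity=.08,f_stop=12)); st("out")
robot.line_to([p[0],p[1],.17],o,velocity=.2)
sd=np.array([.483,-.0603,1.3208]); yaw=sd[2]-np.pi/2
R,d,n=toolR(yaw,OFF); o2=rpy(R*[-1,-1,1]).tolist()
robot.move_to([.375,-.06,.165],o2); st()
g=T(sd,[0,.037,0])[0]
robot.line_to([g[0],g[1],.05],o2,velocity=.18)
print(robot.line_to([g[0],g[1],.0195],o2,velocity=.04,f_stop=4)); st("down")
fingers.gripper_to(.45); robot.pause(.2); fingers.gripper_to(.7)
robot.line_to([g[0],g[1],.14],velocity=.2); st("released")
robot.move_j([69.918,17.813,0.802,86.603,-0.252,75.585,60]); st()
shots("laid")
for c in("top","side"):
  for n_ in("screwdriver","calib_plate","lens_cap"): print(c,n_,[(np.round(x["rect"],1).tolist(),round(x["p"],2)) for x in recognise(n_,c)[:2]])
t=cv2.imread("pics/top_laid.png")[140:280,220:430];s=cv2.imread("pics/side_laid.png")[140:208,325:395]
t=cv2.resize(t,None,fx=2.1,fy=2.1,interpolation=cv2.INTER_CUBIC); s=cv2.resize(s,(340,330),interpolation=cv2.INTER_CUBIC)
out=np.zeros((330,800,3),np.uint8); out[:294,:441]=t[:294,:441]; out[:330,450:790]=s; cv2.imwrite("pics/laid.png",out)
E
```

```text
False
out t 16.23 [ 0.3616 -0.2325  0.0728] [ 0.4 -0.4 -1.6] gap 0.283
t 17.58 [ 0.3743 -0.0601  0.1643] [ 0.1 -0.4 -1.3] gap 0.282
True
down t 19.18 [ 0.4465 -0.0512  0.021 ] [-1.3 -0.7  5.7] gap 0.284
released t 20.77 [ 0.4463 -0.0513  0.1392] [-0.1  1.5  0. ] gap 0.701
t 22.78 [ 0.1691 -0.5229  0.2478] [ 0.3  0.3 -0.5] gap 0.7
top screwdriver [([265.2, 232.6, 25.5, 71.5], 0.91)]
top calib_plate []
top lens_cap [([332.2, 228.9, 14.0, 21.1], 0.69), ([389.1, 209.7, 31.5, 34.8], 0.61)]
side screwdriver [([318.1, 258.4, 76.7, 45.9], 0.98), ([353.8, 179.2, 46.6, 35.5], 0.46)]
side calib_plate [([353.2, 166.4, 36.4, 19.9], 0.77)]
side lens_cap [([346.4, 212.8, 22.0, 13.5], 0.69), ([351.1, 165.6, 30.5, 16.1], 0.62)]
```

View pics/laid.png

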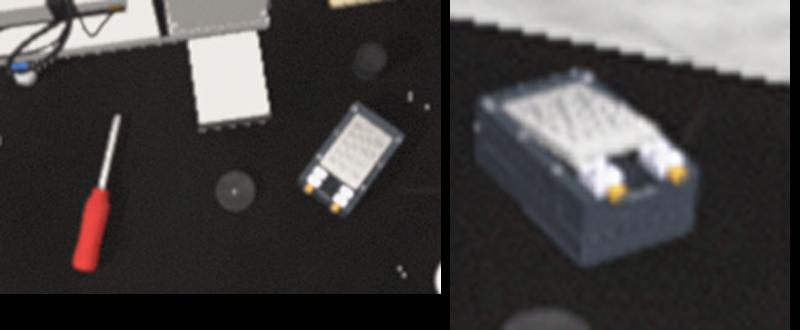

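Both crops show the screwdriver lying back at its old spot and the plate's near end standing up on the latches. Next I'll grip the plate.

```bash
cat >> h.py <<'E'
def grip(th): R,_,_=toolR(NY,th); return rpy(R*[-1,-1,1]).tolist()
YN=np.array([-np.sin(NY),np.cos(NY),0])
E
python3 - <<'E'
from h import *
o=grip(0); c=T(ne,[-.0205,0,0])[0]
print([None if q is None else np.round(q) for q in (robot.inverse_kinematics([c[0],c[1],z],grip(t)) for z,t in((.06,0),(.22,0),(.22,-9)))])
fingers.gripper_to(.72,20)
robot.move_to([c[0],c[1],.16],o); st()
robot.line_to([c[0],c[1],.075],o,velocity=.12)
f0=np.array(robot.current_contact_force())
s=robot.line_to([c[0],c[1],.050],o,velocity=.015,f_stop=3.5); st("touch walls",s)
z=robot.current_tool_pos()[2]+.0015
robot.line_to([c[0],c[1],z],o,velocity=.02)
st("pre"); fingers.gripper_to(0,20); st("closed20")
f=np.array(robot.current_contact_force()); print("lateral",f@YN,f0@YN,"z",f[2]-f0[2], "gap mm",robot.current_finger_gap()*85)
E
```

```text
[array([ 45.,  33., -17.,  93.,  11.,  56.,  74.]), array([ 46.,  25., -19.,  82.,   8.,  75.,  77.]), array([ 47.,  19., -19.,  91.,   9.,  63.,  76.])]
t 24.82 [ 0.4852 -0.3417  0.1603] [-0.   0.2  0.7] gap 0.722
touch walls True t 26.96 [ 0.4867 -0.339   0.0537] [-1.1  0.2  3. ] gap 0.723
pre t 27.24 [ 0.4866 -0.3389  0.055 ] [-0.8  0.4 -0.8] gap 0.72
closed20 t 27.49 [ 0.4871 -0.3392  0.0563] [-0.3  1.4  6.4] gap 0.58
lateral 0.8234159090251525 -0.057277692355795766 z 5.1920211288063705 gap mm 49.32888893698667
```

```bash
python3 - <<'E'
from h import *
fingers.gripper_to(0,70); st("70N")
p=np.array(robot.current_tool_pos()); o=grip(0)
for dz in(.004,.010,.020,.05):
    q=p+[0,0,dz]; robot.line_to(q.tolist(),o,velocity=.04); st(dz)
    if robot.current_finger_gap()<.5: print("LOST"); break
else:
    robot.line_to((p+[0,0,.165]).tolist(),grip(-9),velocity=.08); st("high")
    robot.pause(.3); shots("end")
    s=cv2.imread("pics/side_end.png")[60:220,280:420]; cv2.imwrite("pics/end.png",cv2.resize(s,None,fx=3.7,fy=3.7,interpolation=cv2.INTER_CUBIC))
E
```

```text
70N t 27.71 [ 0.4872 -0.3392  0.0567] [-2.   0.8  6.8] gap 0.56
0.004 t 27.99 [ 0.487  -0.3391  0.0604] [ 0.6 -0.1 -1. ] gap 0.557
0.01 t 28.29 [ 0.4874 -0.3393  0.0669] [-0.   0.3 -0.9] gap 0.563
0.02 t 28.69 [ 0.4875 -0.3394  0.0772] [ 0.3  0.6 -0.7] gap 0.559
0.05 t 29.59 [ 0.487  -0.339   0.1064] [-0.  -0.  -1.5] gap 0.564
high t 31.18 [ 0.4869 -0.3391  0.2209] [ 0.2  0.4 -1.3] gap 0.563
```

View pics/end.png

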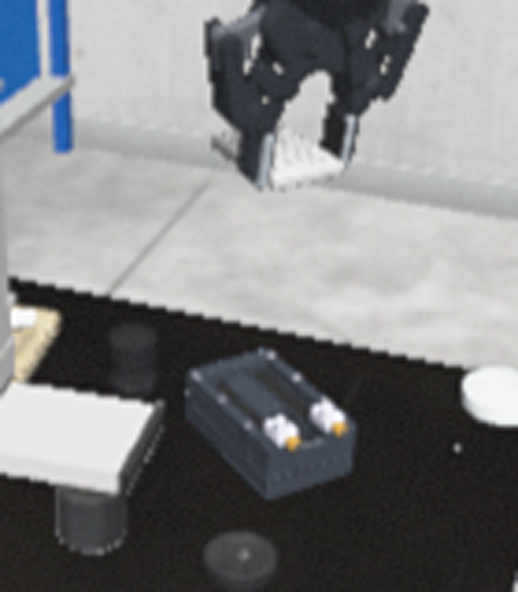

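```bash
python3 - <<'E'
from h import *
tcp=np.array(robot.current_tool_pos()); 
for th in(-9,0,9):
    R,d,n=toolR(NY,th); y=YN; g=tcp+[0,0,-.0105]
    P=np.array([g-.017*d+.025*y, g-.017*d-.025*y, g+.058*d+.025*y, g+.058*d-.025*y])
    print(th,[("top/bot",((proj("side",P+k*n)-[280,60]+.5)*3.7).round().tolist()) for k in(.004,-.004)])
im=cv2.imread("pics/end.png"); g=cv2.cvtColor(im,cv2.COLOR_BGR2GRAY)
for y in range(124,196,6): print(y,g[y,200:364:6])
E
```

```text
-9 [('top/bot', [[278.0, 188.0], [349.0, 172.0], [216.0, 125.0], [285.0, 111.0]]), ('top/bot', [[276.0, 199.0], [347.0, 183.0], [215.0, 137.0], [283.0, 123.0]])]
0 [('top/bot', [[278.0, 183.0], [349.0, 167.0], [215.0, 138.0], [283.0, 124.0]]), ('top/bot', [[277.0, 196.0], [348.0, 180.0], [214.0, 150.0], [282.0, 136.0]])]
9 [('top/bot', [[277.0, 178.0], [349.0, 163.0], [214.0, 152.0], [282.0, 138.0]]), ('top/bot', [[278.0, 192.0], [349.0, 176.0], [215.0, 165.0], [283.0, 151.0]])]
124 [200 203 205 204 200 115  54  51  54  52  55  56  58 154 185 200 199 197
 193 198 188  58  38  40  55 173  98 196]
130 [202 202 202 205 185 182 112  55  47  50  49  50  71 157 211 211 194 198
 196 199 192  60  38  39  67 166  83 197]
136 [199 193 162 171 159 173 153  71  39  50  46 133 161 178 213 212 213 184
 197 201 179  57  40  37 105 163 146 200]
142 [186 190 131 124 154 149 140  61  46  50  64 162 165 192 200 221 219 215
 216 203 101  37  40  39 132 152 170 201]
148 [181 183 139 114 116 147 141  56  45  52  76 166 153 223 208 226 210 224
 212 231 164  82  36  39 144 114 165 201]
154 [176 175 176 170 110 105 113  53  47  54  98 169 132 223 221 232 211 229
 209 227 234 221 130  67 162 114 186 198]
160 [168 169 169 171 159 134  82  44  48  55 112 176 138 231 218 223 226 227
 224 227 223 231 232 183 174 148 204 202]
166 [178 176 167 168 168 173 125  52  48  58 125 177 160 230 234 229 237 238
 238 234 237 236 236 229 177 183 189 187]
172 [199 195 187 188 186 185 167  88  46  59 134 162 206 236 240 238 238 235
 232 230 218 208 204 197 171 181 184 185]
178 [193 186 187 193 194 194 192 180 101  70 148 158 199 237 232 225 223 215
 207 193 189 168 154 174 172 175 176 180]
184 [180 172 185 191 193 196 194 196 188 138 153 170 162 212 204 205 182 190
 190 173 178 169 168 169 168 168 171 174]
190 [165 186 198 197 195 196 196 198 198 189 157 198 171 188 174 203 204 206
 209 208 206 199 190 189 182 177 169 170]
```

```bash
python3 - <<'E'
from h import *
st("final"); print(np.abs(robot.current_dq()).max())
for n_ in("screwdriver","lens_cap","spare_lens","vial_blue","calib_plate"): print(n_,[(np.round(x["rect"],1).tolist(),round(x["p"],2)) for x in recognise(n_,"side")[:1]])
workorder.close_job()
E
```

```text
final t 31.58 [ 0.4872 -0.3391  0.2216] [-0.4 -0.2 -0.5] gap 0.559
0.1610411048991252
screwdriver [([321.8, 261.2, 68.7, 39.6], 0.87)]
lens_cap [([344.4, 212.5, 22.5, 19.4], 0.48)]
spare_lens [([315.8, 158.8, 10.2, 25.4], 0.49)]
vial_blue [([229.1, 259.5, 14.4, 23.0], 0.56)]
calib_plate [([354.8, 102.1, 38.8, 15.8], 0.55)]
the job is handed in; nothing more can be done
```

I handed the job in at about 32 s of the 66 s allowed; no verdict was reported. I levered the plate's near end up onto the latches with the screwdriver. I then laid the screwdriver back at its original spot and lifted the plate out by its long edges.

**Final checks:**
- **Height:** the plate is about 16 cm above the nest walls, and the arm is essentially still.
- **Grip:** it reads 0.56 open (about 48 mm) on the 50 mm plate, and stayed steady through the lift.
- **Level:** the plate's edges in the side picture match a level plate within about 2°. I didn't measure this any more closely.
- **Other things:** the screwdriver, lens cap, spare lens and vial are where they stood, within the networks' usual few pixels.
- **Forces:** readings at the wrist were about 7 N or less at every check.

**What didn't agree:**
- **Shaft angle in the grip:** touching the pin put the grip about 4 mm lower than planned. I put this down to the shaft sitting about 1.5° off in the grip, and corrected for it before levering.
- **Nest pose fit:** the side camera was off by up to about 2–3 pixels, while the top camera fitted within about 1 mm.
- **Network miss:** with the plate raised, the top camera's network did not find it. I confirmed the raised end from the pictures instead.

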